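# Clamp the key blank and hold the feed knob in on its D-shaft

### The arm

A 7-joint arm with a two-finger parallel gripper is mounted at the origin on the work surface. World frame = base frame: x ahead of the robot, y to its left, z up, the work surface at z = 0. Lengths are in m, angles in rad, forces in N, time in s.
With the tool pointing down it reaches from about 0.425 to 0.825 m from the base axis. Payload 3.6 kg.
Tool frame: the origin (TCP) lies where the fingers leave the gripper's body, on its centre line; the fingertips stand 73 mm ahead of it and the grasp point (between the pads) lies 54 mm ahead of it; z points along the fingers, y is the line along which they close (so a half turn about z gives the same grasp; the last joint's range is limited). The gripper opens to 85 mm and grips with 20 to 120 N. Pads are 22 mm wide; open, the fingers measure 114 mm over their backs; the gripper's body (76 mm by 85 mm) begins 54 mm behind the grasp point. The pads swing forward as they close: fully open they stand 13 mm farther back than shut.
Start: joints at [-1.329, 0.615, -0.013, 1.423, 0.008, 1.103, -0.04], TCP at [0.173, 0.627, 0.304] pointing down, gripper open.
Joint ranges: [-3.12, 3.12], [-0.3, 2.06], [-1.34, 1.32], [0.26, 2.42], [-1.36, 4.5], [0.01, 1.98], [-2.84, 2.84]. Speed limits (rad/s): [2.79, 2.79, 3.14, 3.14, 3.14, 3.14, 3.14].

### API

Orientations are given as a unit quaternion [x, y, z, w].
In Python, from plant import readout, vision, ctrl gives the robot as it stands. The module is installed in compiled form; this text tells all that it offers.
- The arm moves only by the tool run_rows, called after ">>>" by a JSON object that holds its "fn" and its "kwargs", one argument or row to a line. Schema: {"type":"object","properties":{"steps":{"type":"array","items":{"type":"object","properties":{"trans":{"type":"array","items":{"type":"number"},"minItems":3,"maxItems":3},"yaw":{"type":"number"},"finger_gap":{"type":"number"}},"additionalProperties":false,"required":["finger_gap"]},"minItems":1,"maxItems":8},"grip_n":{"type":"number"},"only":{"type":"string"},"quiet":{"type":"boolean"},"lines":{"type":"string"}},"required":["steps"],"additionalProperties":false}. steps is a list of rows, 1 to 8 of them, each an object with the fields trans (a list: dx, dy, dz in shares of 750 mm (1.0 is 750 mm)), yaw (a turn about the tool's z in shares of 360 degrees (1.0 is 360 degrees)), finger_gap (the finger opening in m); a field left out counts as zero (the opening has to be given); each row is the pose to reach, as a shift and turn from the pose commanded when the call began, along the tool's axes at that moment; what a row does not reach only later rows make up. A row lasts 1/8 s, in which the tool goes at most 0.0625 m and 0.188 rad, less where a joint would pass 70% of its speed; a pose out of reach is approached as far as the arm can. The fingers move at their own pace and stop on an object; grip_n is the grip in N (left out, the last holds). Time passes only in rows, so rows that do not move let the fingers close. The tool returns the time, the measured TCP pose, the force, the opening and the grip force at its end. only (a regular expression) keeps the lines of the reply that match it, lines (a string "A,B") keeps lines A to B, and quiet returns only ok. Shift and turn numbers lie between -1 and 1, and a call with a number outside is refused. Input that does not fit is refused with a message, and nothing moves.
- readout.observe(): the state, without advancing time (a new reading comes with each control period).
- vision.snapshot(name): name is "scene" or "top"; returns (picture, depth): 480x640x3 uint8, blue, green, red; 480x640 float32, m along the optical axis (not along the pixel's ray), 0 where there is no reading.
- vision.camera_params(name): a dict with "K" (3x3 intrinsics, pixels), "eye" and "attitude" of the camera in the world. Camera axes: x right, y up, looking along -z (the intrinsics and any distortion apply to the point x, -y, -z); pixel columns grow to the right and rows downward; lengths in m; the calibration is good to about 2 mm. A picture is of the moment at which its call begins. camera_params takes no time and is no camera call.
- ctrl.job_done(): hands the job in; it is judged then, once.
The state is a dict: "t": time; "q": joint angles; "joint_vel": joint speeds; "tau": joint torques, N m; "position": TCP position; "tool_rot": TCP orientation; "ft_force": force on the tool from outside, world axes, zero at the start; "wrist_torque": the same for the moment, N m; "grip_width": finger opening in m; "grip_force": force on a finger pad.
Only numpy, scipy, OpenCV 4.12 (cv2) and the standard library are available. Lean on these libraries where they do the work, as an engineer would, in place of code of your own. Each camera call takes 0.05 s, during which the arm holds its last target. There are 200 camera calls.

### The job

Get the key duplicating machine ready for a cut: push the clamp's sliding jaw fully home against the key blank, then swing the clamp lever all the way round to lock it. Then pick up the loose black pointer knob, turn it so that its D-shaped bore matches the flat of the upright feed spindle, push it fully onto the spindle and press the spindle down all the way against its spring. Finish while still holding the knob pressed down, and leave the other things on the bench where they lie.

Things in the scene. Friction and masses are not known exactly. Their poses are not given: they have to be found in the camera images.
- machine: Grey key duplicating machine, bolted down; place and yaw differ each time. Origin: centre of its underside; x away from the robot, y left, z up. Bed 260 mm (x) by 340 mm (y), top 50 mm above the bench. Clamp slideway along x at y = +80 mm; feed spindle's axis at x = -30, y = -100 mm; motor and cutter behind them from x = +54 mm, up to 118 mm high
- jaw (a joint): Travel of the clamp's steel sliding jaw, m: 0 fully open, 0.030 home against the brass key blank; starts 0 to 0.010. Slides level, away from the robot, along +x of jaw_pivot; about 4 N of friction, no spring. The jaw is a block 40 mm along the slide, 50 mm wide, its top 80 mm above the bench
- jaw_pivot (a point): Centre of the sliding jaw's top face, 80 mm above the bench; the vertical hinge axis of the clamp lever passes here and moves with the jaw. x axis: the direction in which the jaw is pushed home; z up
- lever (a joint): Turn of the clamp lever carried on top of the jaw, rad: at 0 it points back towards the robot (-x of jaw_pivot), growing clockwise seen from above to 1.571 at its stop, where it points left (+y): locked. Starts 0 to 0.25, stays where left (friction 0.12 N m, no spring)
- lever_post (a point): Middle of the upright round wooden post at the lever's free end, 14 mm diameter, standing from 90 to 125 mm above the bench; this point is 113 mm above the bench and 60 mm level from the hinge axis. x axis: from the post to the hinge axis. The lever bar below the post is 12 mm wide, its top 90 mm above the bench
- knob: Loose black plastic pointer knob standing on the bench, about 90 g, origin under its centre, z up. Round skirt 36 mm diameter, 26 mm high; on it a grip bar 26 mm high, 14 mm wide (y), sides parallel from x = -17 to +14 mm, ending in a point at x = +26. From below a blind D bore 18 mm deep, about 18.2 mm diameter, flat 5.5 mm from the axis on the +x side (pointed end)
- bore_roof (a point): Centre of the bore's roof in the knob, on its axis, 18 mm above its underside; axes as the knob's
- spindle_tip (a point): Centre of the top of the machine's bare upright steel spindle, 95 mm above the bench when not pressed. D section: 16 mm diameter, flat 4.5 mm from the axis facing +x of this point; z up; top 2 mm tapered. Stands 30 mm clear of a boss 48 mm in diameter, 65 mm high. The flat's direction differs each time; it can be turned only stiffly (0.3 N m)
- spindle (a joint): How far the spindle is pressed down, m: 0 up, 0.010 at its stop; spring 6 N at the start, 10 N at the stop; it comes up again when let go
- padlock: Bystander: red padlock with steel shackle lying flat, 40 x 48 x 18 mm body; origin under the middle of the body
- key_a: Bystander: nickel skeleton key 75 mm long, 6 mm thick, lying to the right; origin under its middle
- key_b: Bystander: nickel skeleton key 75 mm long, 6 mm thick, lying to the left; origin under its middle
- file: Bystander: steel deburring file with wooden grip, 210 mm long, 23 mm high, lying to the left; origin under its middle
- blank_holder: Bystander: chrome stand with key blanks on a bar, 80 x 120 mm, 105 mm high; origin under its middle
- oil_can: Bystander: copper oil can, 64 mm diameter, 130 mm high with spout; origin under its middle
Mind the look-alikes: they are no part of the job. There is more than one size of the knob; the job needs the largest.

How it is judged:
By the outcome, as a careful person would: the job done as asked, in the order asked, and still so for the second after the job is handed in, while the arm keeps its last pose, push and grip.
It also fails if it takes over 48 s, if anything falls off the work surface, if the arm or the gripper's body presses on something with over 40 N, if the wrist force passes 120 N, or if a joint passes its speed limit or range.

## Working session

There is one attempt and no reset: what is moved stays moved. The work goes in short steps, Python scripts to look and compute and a tool call to move; the robot and the scene stay as the last step left them, time stands still between calls to the robot, and variables do not carry over. Pictures are saved under pics/ and viewed, at most 10 in all, crops included, and the job is handed in when it is done.

```bash
mkdir -p pics
```

Create h.py:
```python
import numpy as np, cv2
from scipy.spatial.transform import Rotation as R
from plant import readout, vision, ctrl
def cam(n):
    p=vision.camera_params(n); K=np.array(p["K"]); a=np.array(p["attitude"],float)
    M=a if a.shape==(3,3) else R.from_quat(a).as_matrix()
    return K,np.array(p["eye"]),M,p
def cloud(n,d):
    K,e,M,_=cam(n); v,u=np.mgrid[:480,:640]
    P=np.stack([(u-K[0,2])/K[0,0]*d,-(v-K[1,2])/K[1,1]*d,-d],-1)
    return P@M.T+e
def proj(n,X):
    K,e,M,_=cam(n); c=(np.atleast_2d(X)-e)@M; c=c*[1,-1,-1]
    q=c@K.T; return q[:,:2]/q[:,2:]
def snap(n,tag):
    p,d=vision.snapshot(n); np.savez(f"{tag}.npz",p=p,d=d); cv2.imwrite(f"pics/{tag}.png",p); return p,d
```

Run:
```python
from h import *
for n in("scene","top"):
    print(vision.camera_params(n)); snap(n,n+"0")
print(readout.observe())
```

```text
{'K': array([[578.0799961 ,   0.        , 318.38038592],
       [  0.        , 578.0799961 , 234.18073186],
       [  0.        ,   0.        ,   1.        ]]), 'eye': array([ 1.15145528, -0.46963703,  0.92027367]), 'attitude': array([0.33447269, 0.15294709, 0.40548659, 0.83684875])}
{'K': array([[621.46893543,   0.        , 325.15049862],
       [  0.        , 621.46893543, 237.49371457],
       [  0.        ,   0.        ,   1.        ]]), 'eye': array([0.40089248, 0.05423297, 1.45852787]), 'attitude': array([-0.03208638,  0.03904461,  0.7113277 , -0.70104128])}
{'t': 0.1, 'q': array([-1.32851197,  0.61586514, -0.01258375,  1.42476135,  0.00808011,
        1.1033795 , -0.04037297]), 'joint_vel': array([ 1.59931228e-03, -2.70559152e-03,  2.66238951e-04, -1.56668178e-03,
       -6.94100415e-05, -1.72305398e-03, -8.23748165e-04]), 'tau': array([ 2.08581849e-03, -4.70386291e+01,  2.60762824e-01, -1.71568984e+01,
        1.01691476e-02,  5.90180149e-03, -1.59289755e-05]), 'position': array([0.17247427, 0.62616062, 0.30281866]), 'tool_rot': array([ 1.33959694e-01,  9.90986076e-01, -1.17306438e-03, -1.42875335e-04]), 'ft_force': array([0.64567747, 0.46990878, 0.27803804]), 'wrist_torque': array([ 0.00794207,  0.02487895, -0.02162967]), 'grip_force': 0.0, 'grip_width': 0.08538539079000315}
```

View pics/top0.png

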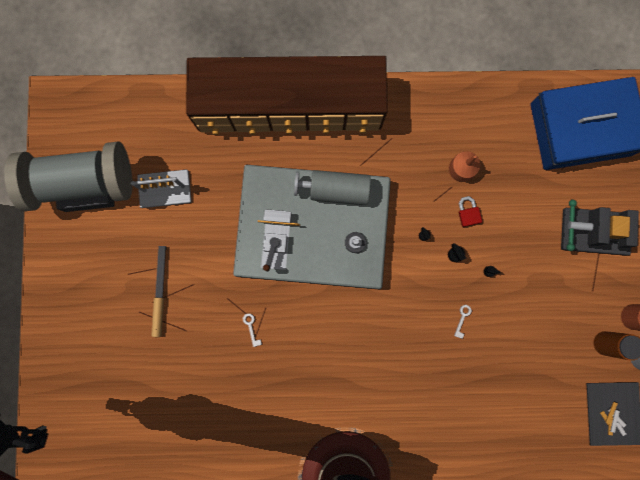

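View pics/scene0.png

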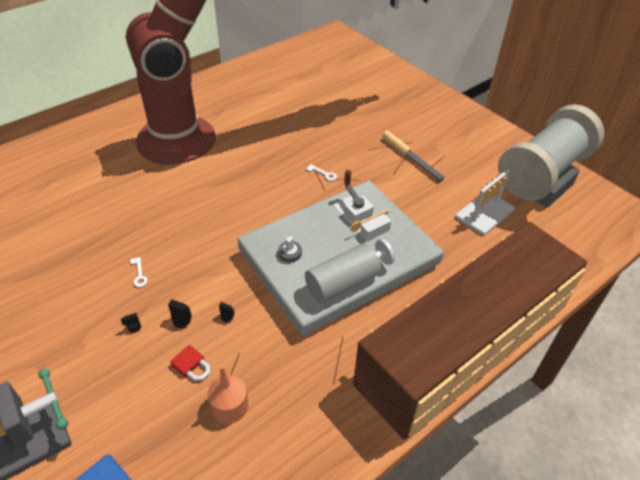

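The top view shows the machine at about (315,225), the jaw and lever at (275,240), the lever post at (268,266) and the spindle at (356,242). Three things could be the knob, at (425,234), (457,253) and (490,271). The middle one looks largest, so I'll check it in a close crop and measure it.

Run:
```python
from h import *
z=np.load("top0.npz"); p,d=z["p"],z["d"]; W=cloud("top",d)
zs=np.load("scene0.npz"); ps=zs["p"]; Ws=cloud("scene",zs["d"])
a=cv2.resize(p[200:300,230:400],None,fx=4.7,fy=4.7,interpolation=2)[:300]
a=cv2.resize(p[195:285,235:395],(533,300),interpolation=2)
b=cv2.resize(p[220:285,410:505],(438,300),interpolation=2)[:,:267*1]
b=cv2.resize(p[222:282,415:500],(425,300),interpolation=2)
c=cv2.resize(ps[285:340,110:245],(425,173),interpolation=2)
s1=cv2.resize(ps[165:270,265:400],(375,292),interpolation=2)
out=np.zeros((600,800,3),np.uint8); out[:300,:533]=a; out[300:600,:425]=b; out[300:592,425:800]=s1; 
c=cv2.resize(ps[285:340,110:245],(267,109),interpolation=2); out[:109,533:800]=c
cv2.imwrite("pics/crop1.png",out)
m=np.array
for n,(w,box) in {"bench":(W,(300,340,330,400))}.items(): print(n,np.median(W[box[0]:box[1],box[2]:box[3]].reshape(-1,3),0))
# bed top via both cameras
for nm,w in(("top",W),("scene",Ws)):
    P=w.reshape(-1,3); ok=(abs(P[:,2]-.05)<.006)&(P[:,0]>.35)&(P[:,0]<.85)&(abs(P[:,1]-.08)<.3)
    r=cv2.minAreaRect(P[ok][:,:2].astype(np.float32)); print(nm,"bed",r,ok.sum(),np.median(P[ok][:,2]))
    for lab,cy,cx in(("k",-.13,0),):
        k=(P[:,2]>.012)&(P[:,2]<.08)&(P[:,0]>.4)&(P[:,0]<.6)&(P[:,1]<-.08)&(P[:,1]>-.35)
        idx=np.zeros(len(P),np.uint8); idx[k]=1
        N,L,S,C=cv2.connectedComponentsWithStats(idx.reshape(480,640))
        for i in range(1,N):
            if S[i,4]>25:
                q=w[L==i]; print(nm,"blob",C[i].round(),S[i,4],q.max(0).round(4),q.min(0).round(4))
    k=(P[:,2]>.085)&(P[:,2]<.13)&(P[:,0]>.4)&(P[:,0]<.62)&(P[:,1]>-.1)&(P[:,1]<.25)
    idx=np.zeros(len(P),np.uint8); idx[k]=1
    N,L,S,C=cv2.connectedComponentsWithStats(idx.reshape(480,640))
    for i in range(1,N):
        if S[i,4]>4:
            q=w[L==i]; print(nm,"hi",C[i].round(),S[i,4],q.mean(0).round(4),q.max(0).round(4),q.min(0).round(4))
```

```text
bench [ 0.35521089 -0.04941229 -0.0014628 ]
top bed ((0.6195243000984192, 0.09385330975055695), (0.5599576830863953, 0.38132354617118835), 89.25127410888672) 12766 0.04903009564552496
top blob [381. 243.] 547 [ 0.6    -0.08    0.0563] [ 0.4265 -0.1036  0.037 ]
top blob [471. 219.] 241 [ 0.5998 -0.2769  0.0247] [ 0.5682 -0.3286  0.0121]
top blob [425. 234.] 107 [ 0.5666 -0.1809  0.0453] [ 0.5371 -0.2063  0.0127]
top blob [457. 253.] 226 [ 0.5262 -0.2481  0.0589] [ 0.4863 -0.2855  0.0146]
top blob [490. 271.] 84 [ 0.4745 -0.3314  0.044 ] [ 0.4509 -0.35    0.013 ]
top hi [358. 202.] 73 [ 0.6173 -0.0349  0.0951] [ 0.62   -0.0056  0.1078] [ 0.6129 -0.0566  0.0856]
top hi [296. 224.] 6 [0.571  0.1036 0.0872] [0.5727 0.1062 0.0907] [0.5702 0.0996 0.0854]
top hi [271. 253.] 215 [0.5067 0.1586 0.0957] [0.5416 0.1745 0.1298] [0.4663 0.1416 0.085 ]
top hi [356. 241.] 35 [ 0.5294 -0.0284  0.0938] [ 0.5349 -0.0214  0.0981] [ 0.5231 -0.0351  0.088 ]
scene bed ((0.5793840289115906, 0.06976810097694397), (0.3917999863624573, 0.505437970161438), 19.959569931030273) 11057 0.048571877024014776
scene blob [263. 271.] 965 [ 0.5998 -0.08    0.0543] [ 0.4253 -0.106   0.0142]
scene blob [179. 312.] 434 [ 0.5283 -0.2518  0.0552] [ 0.4842 -0.2848  0.0122]
scene blob [226. 310.] 199 [ 0.5658 -0.1845  0.0397] [ 0.5345 -0.2071  0.0121]
scene blob [134. 320.] 144 [ 0.4777 -0.3317  0.039 ] [ 0.4522 -0.35    0.012 ]
scene blob [185. 357.] 371 [ 0.6    -0.2783  0.0211] [ 0.5662 -0.3299  0.0121]
scene hi [352. 190.] 261 [0.4992 0.1596 0.0967] [0.5426 0.1758 0.127 ] [0.4634 0.1388 0.0851]
scene hi [356. 223.] 11 [0.5713 0.1063 0.0875] [0.5738 0.1146 0.0907] [0.5678 0.098  0.0856]
scene hi [289. 240.] 51 [ 0.5304 -0.0301  0.0918] [ 0.5355 -0.0205  0.0968] [ 0.5228 -0.0369  0.0852]
scene hi [306. 274.] 11 [ 0.6173 -0.0567  0.0928] [ 0.6194 -0.0551  0.0994] [ 0.615  -0.0576  0.086 ]
```

View pics/crop1.png

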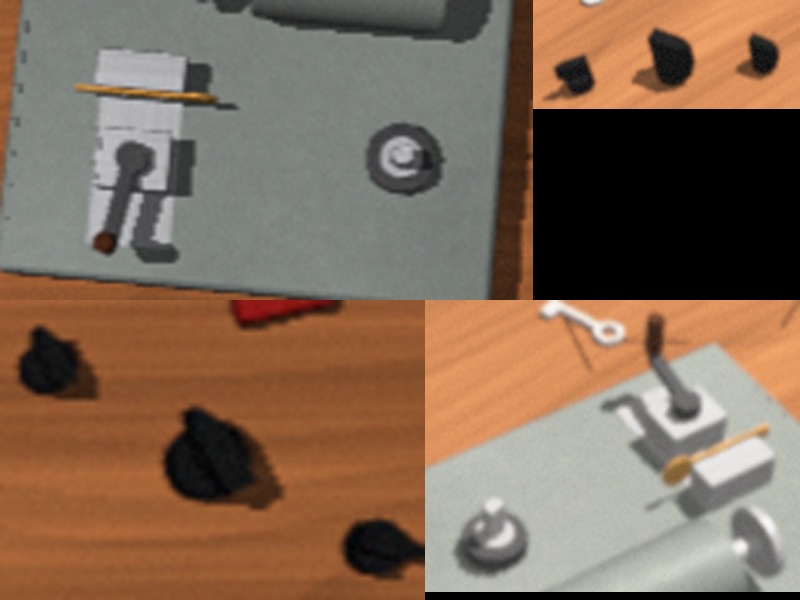

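Crop check: the middle knob is clearly the largest (about 36 mm skirt, 55–59 mm high), so that's the one. Next I'll fit the machine, knob, post and spindle more closely.

Run:
```python
from h import *
out=[]
for nm in("top","scene"):
    z=np.load(nm+"0.npz"); p,d=z["p"],z["d"]; w=cloud(nm,d)
    bz=[np.median(w[...,2][(np.hypot(w[...,0]-x,w[...,1]-y)<.03)]) for x,y in((.45,-.2),(.4,.05),(.5,-.3))]
    print(nm,"benchz",np.round(bz,4))
    hsv=cv2.cvtColor(p,cv2.COLOR_BGR2HSV)
    m=((abs(w[...,2]-.05)<.012)&(hsv[...,1]<70)&(w[...,0]>.38)&(w[...,0]<.75)&(w[...,1]>-.14)&(w[...,1]<.3)).astype(np.uint8)
    m=cv2.morphologyEx(m,cv2.MORPH_OPEN,np.ones((3,3)))
    N,L,S,C=cv2.connectedComponentsWithStats(m); i=1+S[1:,4].argmax()
    q=w[L==i]; r=cv2.minAreaRect(q[:,:2].astype(np.float32)); print(nm,"bed",r,q[:,2].mean())
    # knob
    k=(w[...,2]>.012)&(np.hypot(w[...,0]-.507,w[...,1]+.267)<.04); q=w[k]
    lo=q[q[:,2]<.03]; hi=q[q[:,2]>.044]
    print(nm,"knob skirt",cv2.minEnclosingCircle(lo[:,:2].astype(np.float32)), "bar",cv2.minAreaRect(hi[:,:2].astype(np.float32)),len(hi),hi[:,2].mean(),hi.mean(0))
    b=np.array(cv2.boxPoints(cv2.minAreaRect(hi[:,:2].astype(np.float32))));print(b.round(4).tolist())
    # post
    k=(w[...,2]>.1)&(np.hypot(w[...,0]-.47,w[...,1]-.168)<.025); q=w[k]
    print(nm,"post",q.mean(0).round(4),len(q),cv2.minAreaRect(q[:,:2].astype(np.float32)))
    # jaw top
    k=(abs(w[...,2]-.08)<.004)&(np.hypot(w[...,0]-.53,w[...,1]-.15)<.05);q=w[k]
    print(nm,"jawtop",cv2.minAreaRect(q[:,:2].astype(np.float32)),len(q))
    k=(w[...,2]>.0905)&(np.hypot(w[...,0]-.53,w[...,1]+.03)<.02);q=w[k]
    print(nm,"spin",q.mean(0).round(4),len(q),cv2.minEnclosingCircle(q[:,:2].astype(np.float32)))
    k=(w[...,2]>.055)&(w[...,2]<.07)&(np.hypot(w[...,0]-.53,w[...,1]+.03)<.035);q=w[k]
    print(nm,"boss",cv2.minEnclosingCircle(q[:,:2].astype(np.float32)))
    u,v=proj(nm,[.53,-.029,.09])[0].astype(int); c=p[v-12:v+13,u-12:u+13]
    uk,vk=proj(nm,[.507,-.267,.04])[0].astype(int); ck=p[vk-22:vk+23,uk-22:uk+23]
    ck=np.clip(ck.astype(float)*3,0,255).astype(np.uint8)
    out.append(np.hstack([cv2.resize(c,(300,300),interpolation=0),cv2.resize(ck,(300,300),interpolation=0)])); print(u,v,uk,vk)
cv2.imwrite("pics/crop2.png",np.vstack(out))
```

```text
top benchz [-1.4000e-03  1.4585e+00 -5.0000e-04]
top bed ((0.5707566738128662, 0.06832555681467056), (0.3395329713821411, 0.2596243917942047), 84.15362548828125) 0.04885240216858026
top knob skirt ((0.5039925575256348, -0.2667957842350006), 0.018805749714374542) bar ((0.5079047679901123, -0.2646443843841553), (0.04212683439254761, 0.01604258455336094), 29.218463897705078) 115 0.05026498226720172 [ 0.50619044 -0.26486309  0.05026498]
[[0.48559999465942383, -0.2678999900817871], [0.4934000074863434, -0.28189998865127563], [0.5302000045776367, -0.2614000141620636], [0.5224000215530396, -0.24740000069141388]]
top post [0.4728 0.1676 0.1226] 37 ((0.4728178083896637, 0.16804294288158417), (0.012935929000377655, 0.010807065293192863), 89.36852264404297)
top jawtop ((0.5314968228340149, 0.15232975780963898), (0.049531612545251846, 0.09623941034078598), 84.5518798828125) 274
top spin [ 0.5293 -0.0285  0.0945] 30 ((0.5301362872123718, -0.028750324621796608), 0.007631941232830286)
top boss ((0.5281972289085388, -0.02953330986201763), 0.033818021416664124)
356 241 458 251
scene benchz [-0.0014 -
[... 354 characters left out ...]
04960493003206844 [ 0.50532483 -0.26605458  0.04960493]
[[0.48260000348091125, -0.2667999863624573], [0.4900999963283539, -0.28200000524520874], [0.5311999917030334, -0.26159998774528503], [0.5238000154495239, -0.24639999866485596]]
scene post [0.4745 0.1662 0.1147] 71 ((0.4731973707675934, 0.16801193356513977), (0.01397154200822115, 0.01792926713824272), 55.48798751831055)
scene jawtop ((0.5364447832107544, 0.15076494216918945), (0.05046168342232704, 0.08733059465885162), 80.49431610107422) 274
scene spin [ 0.5296 -0.0297  0.0938] 33 ((0.5301121473312378, -0.030198534950613976), 0.007500037085264921)
scene boss ((0.529620349407196, -0.029110467061400414), 0.0255562923848629)
289 240 179 309
```

View pics/crop2.png

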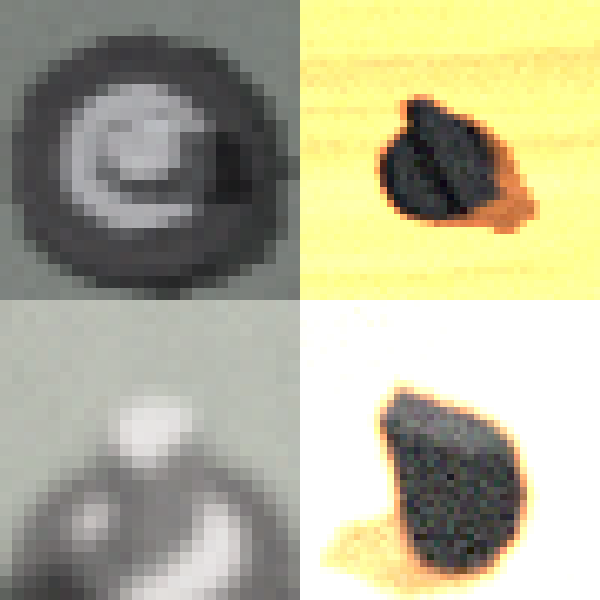

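The top crop shows the spindle top near pixel (356,241). The knob's pointed end is to the upper left, at about (452,243), so its yaw is near +28°. Next I'll fit the flat's direction by ray-casting a D prism against the depth from both cameras.

Create fit.py:
```python
from h import *
from scipy.optimize import minimize
zs=np.arange(.0953,.075,-.0006)
def data(nm,c,k=4):
    D=np.stack([vision.snapshot(nm)[1] for _ in range(k)]); d=np.median(D,0)
    K,e,M,_=cam(nm); u0,v0=proj(nm,[*c,.085])[0].astype(int)
    v,u=np.mgrid[v0-10:v0+11,u0-8:u0+9]; dd=d[v,u]
    S=(np.arange(4)+.5)/4-.5; rays=[]
    for a in S:
        for b in S:
            x=(u+a-K[0,2])/K[0,0]; y=(v+b-K[1,2])/K[1,1]
            rays.append(np.stack([x,-y,-np.ones_like(x)],-1)@M.T)
    r=np.array(rays); t=(zs-e[2])/r[...,2:3]
    X=e[:2]+r[...,None,:2]*t[...,None]
    w=cloud(nm,d)[v,u]; return X,w[...,2]
def occ(X,c,th):
    q=X-np.array(c); n=q[...,0]*np.cos(th)+q[...,1]*np.sin(th)
    ins=(np.hypot(q[...,0],q[...,1])<.008)&(n<.0045)
    return ins.any(-1).mean(0)
```

Run:
```python
from fit import *
tot={}
for nm in("top","scene"):
    X,z=data(nm,(.53,-.029)); ob=np.clip((z>.078),0,1).astype(float)
    res=[]
    for th in np.deg2rad(np.arange(0,360,10)):
        best=min((( (occ(X,(.53+dx,-.029+dy),th)-ob)**2).sum(),dx,dy) for dx in np.arange(-.003,.0031,.001) for dy in np.arange(-.003,.0031,.001))
        res.append(best)
    print(nm,ob.sum()); print([(i*10,round(r[0],2),round(r[1]*1e3),round(r[2]*1e3)) for i,r in enumerate(res)])
    print(np.round(z*1e3).astype(int)[:,:])
```

```text
top 37.0
[(0, np.float64(1.87), 1, 0), (10, np.float64(2.2), 1, 0), (20, np.float64(3.07), 1, 1), (30, np.float64(3.97), 1, 1), (40, np.float64(4.89), 1, 1), (50, np.float64(5.89), 1, 1), (60, np.float64(7.07), 1, 1), (70, np.float64(7.9), 1, 1), (80, np.float64(8.5), 0, 2), (90, np.float64(8.26), 0, 2), (100, np.float64(8.43), 0, 2), (110, np.float64(7.79), -1, 2), (120, np.float64(7.53), -1, 1), (130, np.float64(7.19), -2, 1), (140, np.float64(6.41), -1, 1), (150, np.float64(5.79), -1, 1), (160, np.float64(5.14), -1, 1), (170, np.float64(5.02), -1, 1), (180, np.float64(4.76), -1, 0), (190, np.float64(4.32), -1, 0), (200, np.float64(4.04), -1, 0), (210, np.float64(4.05), -1, 0), (220, np.float64(4.79), -1, 0), (230, np.float64(5.76), -1, 0), (240, np.float64(6.39), -1, -1), (250, np.float64(7.3), -1, -1), (260, np.float64(8.32), 0, -1), (270, np.float64(8.98), 0, -1), (280, np.float64(9.57), 0, -1), (290, np.float64(8.66), 1, 0), (300, np.float64(7.43), 1, 0), (310, np.float64(6.56), 1, 0), (320, np.float64(5.67), 1, 0), (330, np.float64(4.76), 1, 0), (340, np.float64(3.58), 1, 0), 
[... 2780 characters left out ...]
50 50 48 49 49 93 93 94 94 91 94 92 88 50 49 48 49]
 [49 49 49 49 48 91 93 93 95 92 90 87 85 64 50 47 49]
 [48 49 49 62 63 88 91 91 91 91 88 84 83 63 63 65 48]
 [47 65 64 62 62 87 88 88 88 86 85 82 79 62 63 64 64]
 [62 62 63 63 63 83 86 87 86 84 83 79 78 63 64 62 64]
 [63 64 63 64 64 80 83 83 84 80 78 80 74 65 65 64 63]
 [64 64 62 65 66 77 79 80 80 78 78 74 73 66 66 64 63]
 [64 63 64 64 67 75 75 79 78 76 75 71 66 65 66 66 63]
 [63 63 67 67 65 69 73 76 75 75 71 68 65 66 65 65 63]
 [64 63 66 68 65 69 71 71 71 71 68 66 66 66 65 67 64]
 [63 64 66 65 67 66 68 68 69 68 64 66 66 65 65 65 62]
 [64 64 65 65 66 66 65 65 67 67 66 66 66 67 65 64 63]
 [64 64 64 65 66 66 67 65 64 67 65 64 64 65 66 63 63]]
```

Add to h.py:
```python
def go(g,yaw,dz=0):
    """shift & turn (tool axes) so grasp point gets to g with tool-y at world angle yaw (mod pi)"""
    s=readout.observe(); M=R.from_quat(s["tool_rot"]).as_matrix(); p=s["position"]+M[:,2]*.054
    d=M.T@(np.array(g)-p); a=np.arctan2(M[1,1],M[0,1]); t=a-yaw; t=(t+np.pi/2)%np.pi-np.pi/2
    print("t",round(s["t"],2),"grasp",p.round(4),"yaw",round(a,3),"shift",d.round(4),"turn",round(t,3),"q7",round(s["q"][6],2),"F",s["ft_force"].round(1),"w",round(s["grip_width"],4),"tilt",M[:2,2].round(4))
```

Run:
```python
from fit import *
zs[:]=zs
for nm in("top","scene"):
    X,z=data(nm,(.53,-.029),3); keep=(z>.077)|(z<.07); 
    def pred(c,th):
        q=X-np.array(c); n=q[...,0]*np.cos(th)+q[...,1]*np.sin(th)
        ins=(np.hypot(q[...,0],q[...,1])<.008)&(n<.0045)
        zz=np.where(ins.any(-1),zs[ins.argmax(-1)],.065); return zz.mean(0)
    ob=np.maximum(z+.001,.065)
    for th in range(-30,41,5):
        b=min((np.minimum(abs(pred((.53+dx,-.029+dy),np.deg2rad(th))-ob),.01)[keep].sum(),dx,dy) for dx in np.arange(-.002,.0021,.0005) for dy in np.arange(-.002,.0021,.0005))
        print(nm,th,np.round(np.array(b)*1e3,1))
go((.473,.168,.24),-.103); go((.473,.168,.113),-.103)
```

```text
top -30 [400.2   1.    0.5]
top -25 [402.5   1.    0.5]
top -20 [397.5   0.5   0.5]
top -15 [392.    0.5   0.5]
top -10 [385.6   0.5   0.5]
top -5 [369.8   1.    0.5]
top 0 [358.6   1.    0.5]
top 5 [363.5   1.    0.5]
top 10 [374.7   0.5   0.5]
top 15 [380.3   0.5   0.5]
top 20 [383.2   1.    0.5]
top 25 [389.9   1.    1. ]
top 30 [394.5   1.    1. ]
top 35 [403.4   1.    1. ]
top 40 [406.8   1.    1. ]
scene -30 [392.1   1.5  -1. ]
scene -25 [390.7   1.5  -1. ]
scene -20 [385.3   1.   -0.5]
scene -15 [379.9   1.5  -1. ]
scene -10 [375.8   0.5   0. ]
scene -5 [366.2   0.5   0. ]
scene 0 [359.3   0.5   0. ]
scene 5 [346.9   0.5   0. ]
scene 10 [341.2   0.5   0. ]
scene 15 [334.8   1.    0. ]
scene 20 [332.9   1.    0. ]
scene 25 [356.4   1.    0. ]
scene 30 [379.4   1.    0. ]
scene 35 [389.2   1.    0. ]
scene 40 [386.4   1.    0. ]
t 0.8 grasp [0.1726 0.6266 0.2499] yaw 1.302 shift [-0.4114 -0.3624  0.0099] turn 1.405 q7 -0.04 F [-0.4  0.7 -0.4] w 0.0855 tilt [-0.0001 -0.    ]
t 0.8 grasp [0.1726 0.6266 0.2499] yaw 1.302 shift [-0.4114 -0.3624  0.1369] turn 1.405 q7 -0.04 F [-0.4  0.7 -0.4] w 0.0855 tilt [-0.0001 -0.    ]
```

Careful with the scale: shifts go in shares of 750 mm and turns go in shares of 360 degrees. That gives: -0.36 m is -0.48, -0.32 m is -0.4267, 1.4 rad is 0.2228.

>>> {"fn": "run_rows", "kwargs": {
  "steps": [
    {"trans":[-0.0667,-0.0533,0],"yaw":0.0271,"finger_gap":0.085},
    {"trans":[-0.12,-0.1067,0],"yaw":0.0541,"finger_gap":0.085},
    {"trans":[-0.1867,-0.16,0],"yaw":0.0796,"finger_gap":0.085},
    {"trans":[-0.24,-0.2133,0],"yaw":0.1114,"finger_gap":0.085},
    {"trans":[-0.3067,-0.2667,0],"yaw":0.1432,"finger_gap":0.07},
    {"trans":[-0.36,-0.32,0],"yaw":0.1671,"finger_gap":0.06},
    {"trans":[-0.4267,-0.3733,0],"yaw":0.191,"finger_gap":0.05},
    {"trans":[-0.48,-0.4267,0],"yaw":0.2228,"finger_gap":0.05}
  ],
  "grip_n": 40
}}

```text
t: 1.8
position: [0.436, 0.2209, 0.3044]
tool_rot: [0.739, 0.674, 0.001, 0.0]
ft_force: [0.5, 0.2, 0.1]
grip_width: 0.0503
grip_force: 0.0
```

```bash
python3 -c "
from h import *
go((.473,.168,.15),-.103)"
```

```text
t 1.8 grasp [0.4361 0.2209 0.2504] yaw -0.091 shift [-0.0494  0.0414  0.1004] turn 0.012 q7 -0.4 F [0.5 0.2 0.1] w 0.0503 tilt [0.0016 0.0008]
```

Run:
```python
from h import *
# side-wall points of spindle from scene camera
D=np.median(np.stack([vision.snapshot("scene")[1] for _ in range(6)]),0); w=cloud("scene",D)
k=(w[...,2]>.072)&(w[...,2]<.0915)&(np.hypot(w[...,0]-.5305,w[...,1]+.029)<.013)
v,u=np.nonzero(k)
for c in np.unique(u):
    q=w[v[u==c],c]; 
    if len(q)>2: print(c,len(q),q[:,:2].mean(0).round(4),"rel mm",((q[:,:2].mean(0)-[.5305,-.029])*1e3).round(1))
```

```text
286 6 [ 0.5281 -0.0359] rel mm [-2.4 -6.9]
287 7 [ 0.531  -0.0357] rel mm [ 0.5 -6.7]
288 7 [ 0.5327 -0.0345] rel mm [ 2.2 -5.5]
289 7 [ 0.5347 -0.0335] rel mm [ 4.2 -4.5]
290 8 [ 0.5331 -0.0298] rel mm [ 2.6 -0.8]
291 7 [ 0.5337 -0.0279] rel mm [3.2 1.1]
292 7 [ 0.5325 -0.0245] rel mm [2.  4.5]
293 7 [ 0.532  -0.0217] rel mm [1.5 7.3]
```

To row units: 0.11 m is 0.1467, -0.049 m is -0.0653.

>>> {"fn": "run_rows", "kwargs": {
  "steps": [
    {"trans":[-0.0333,0.028,0.0533],"finger_gap":0.05},
    {"trans":[-0.0653,0.0547,0.1067],"finger_gap":0.05},
    {"trans":[-0.0653,0.0547,0.1467],"finger_gap":0.05},
    {"trans":[-0.0653,0.0547,0.1467],"finger_gap":0.05}
  ]
}}

```text
t: 2.6
position: [0.4696, 0.1715, 0.192]
tool_rot: [0.736, 0.677, -0.002, -0.002]
ft_force: [-0.4, 1.1, 0.6]
grip_width: 0.0503
grip_force: 0.0
```

```bash
python3 -c "
from h import *
go((.473,.168,.113),-.103)
p,d=snap('scene','s1');q,_=snap('top','t1')
cv2.imwrite('pics/c3.png',np.hstack([cv2.resize(p[100:250,270:420],(400,400),interpolation=2),cv2.resize(q[200:300,230:330],(400,400),interpolation=2)]))"
```

```text
t 2.6 grasp [0.4693 0.1714 0.138 ] yaw -0.083 shift [-0.003   0.0041  0.025 ] turn 0.02 q7 -0.17 F [-0.4  1.1  0.6] w 0.0503 tilt [-0.0056 -0.0011]
```

View pics/c3.png

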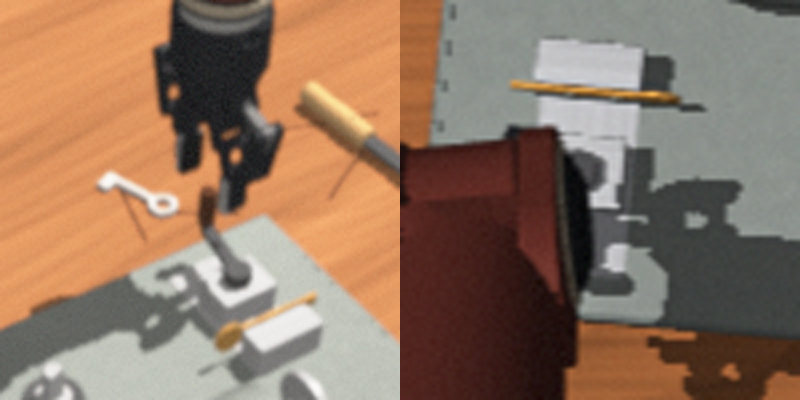

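The fingers straddle the post, which stands at the left of the crop near (205,205). I'll descend and grip it.

To row units: 0.025 m is 0.0333, 0.003 m is 0.004.

>>> {"fn": "run_rows", "kwargs": {
  "steps": [
    {"trans":[-0.0027,0.004,0.0333],"finger_gap":0.05},
    {"trans":[-0.0027,0.004,0.0333],"finger_gap":0.05},
    {"trans":[-0.0027,0.004,0.0333],"finger_gap":0.005},
    {"trans":[-0.0027,0.004,0.0333],"finger_gap":0.005},
    {"trans":[-0.0027,0.004,0.0333],"finger_gap":0.005}
  ],
  "grip_n": 40
}}

```text
t: 3.32
position: [0.4734, 0.1686, 0.17]
tool_rot: [0.736, 0.677, 0.0, -0.001]
ft_force: [-3.3, 0.5, 5.3]
grip_width: 0.0129
grip_force: 38.9
```

```bash
python3 -c "
from h import *
go((.503,.165,.113),-.103)"
```

```text
t 3.33 grasp [0.4734 0.1687 0.116 ] yaw -0.085 shift [-0.0012  0.0298  0.0029] turn 0.018 q7 -0.15 F [-3.3  0.5  5.3] w 0.0129 tilt [-0.0012  0.0013]
```

To row units: 0.022 m is 0.0293, 0.018 m is 0.024.

>>> {"fn": "run_rows", "kwargs": {
  "steps": [
    {"trans":[0,0.008,0],"finger_gap":0.005},
    {"trans":[0,0.016,0],"finger_gap":0.005},
    {"trans":[0,0.024,0],"finger_gap":0.005},
    {"trans":[-0.0007,0.0293,0],"finger_gap":0.005},
    {"trans":[-0.0007,0.0293,0],"finger_gap":0.005}
  ]
}}

```text
t: 3.95
position: [0.4945, 0.1665, 0.1699]
tool_rot: [0.736, 0.677, -0.001, -0.002]
ft_force: [-5.2, 0.5, 8.5]
grip_width: 0.0126
grip_force: 39.2
```

```bash
python3 -c "
from h import *
go((.503,.165,.113),-.103)"
```

```text
t 3.95 grasp [0.4943 0.1666 0.116 ] yaw -0.084 shift [-0.0008  0.0088  0.0029] turn 0.019 q7 -0.14 F [-5.2  0.5  8.5] w 0.0126 tilt [-0.0036  0.0017]
```

To row units: 0.008 m is 0.0107, 0.003 m is 0.004.

>>> {"fn": "run_rows", "kwargs": {
  "steps": [
    {"trans":[0,0.004,-0.0027],"finger_gap":0.005},
    {"trans":[0,0.008,-0.0027],"finger_gap":0.005},
    {"trans":[0,0.0107,-0.0027],"finger_gap":0.005},
    {"trans":[0,0.0107,-0.0027],"finger_gap":0.005}
  ]
}}

```text
t: 4.45
position: [0.4959, 0.1665, 0.1702]
tool_rot: [0.736, 0.677, -0.007, -0.007]
ft_force: [-15.8, 1.9, 9.3]
grip_width: 0.013
grip_force: 41.2
```

```bash
python3 -c "
from h import *
go((.503,.165,.113),-.103)"
```

```text
t 4.45 grasp [0.4948 0.1665 0.1162] yaw -0.083 shift [-0.0008  0.0084  0.003 ] turn 0.02 q7 -0.14 F [-15.8   1.9   9.3] w 0.013 tilt [-0.0203  0.0013]
```

The jaw is home: it stopped after about 22 mm and the push force rose to 16 N. Next I'll swing the lever, keeping a slight push in the home direction.

To row units: 0.035 m is 0.0467, 0.025 m is 0.0333.

>>> {"fn": "run_rows", "kwargs": {
  "steps": [
    {"trans":[0.008,-0.0027,-0.0013],"finger_gap":0.005},
    {"trans":[0.0173,0,-0.0013],"finger_gap":0.005},
    {"trans":[0.0253,0.004,-0.0013],"finger_gap":0.005},
    {"trans":[0.0333,0.0093,-0.0013],"finger_gap":0.005},
    {"trans":[0.04,0.0147,-0.0013],"finger_gap":0.005},
    {"trans":[0.0467,0.0213,-0.0013],"finger_gap":0.005}
  ]
}}

```text
t: 5.2
position: [0.5158, 0.2007, 0.1703]
tool_rot: [0.736, 0.677, -0.006, -0.007]
ft_force: [-12.1, 2.8, 1.9]
grip_width: 0.0124
grip_force: 40.1
```

```bash
python3 -c "
from h import *
go((.5182,.1997,.113),-.103)"
```

```text
t 5.2 grasp [0.5149 0.2008 0.1163] yaw -0.084 shift [-0.0008  0.0035  0.0032] turn 0.019 q7 -0.19 F [-12.1   2.8   1.9] w 0.0124 tilt [-0.0181  0.0016]
```

To row units: 0.043 m is 0.0573, 0.025 m is 0.0333.

>>> {"fn": "run_rows", "kwargs": {
  "steps": [
    {"trans":[0.0067,0.008,0],"finger_gap":0.005},
    {"trans":[0.0107,0.016,0],"finger_gap":0.005},
    {"trans":[0.0147,0.0253,0],"finger_gap":0.005},
    {"trans":[0.0173,0.0333,0],"finger_gap":0.005},
    {"trans":[0.0187,0.0427,0],"finger_gap":0.005},
    {"trans":[0.0187,0.052,0],"finger_gap":0.005},
    {"trans":[0.0187,0.0573,0],"finger_gap":0.005},
    {"trans":[0.0187,0.0573,0],"finger_gap":0.005}
  ]
}}

```text
t: 6.2
position: [0.5604, 0.2185, 0.1705]
tool_rot: [0.735, 0.678, -0.001, -0.01]
ft_force: [-9.6, 13.5, 0.5]
grip_width: 0.0125
grip_force: 39.5
```

```bash
python3 -c "
from h import *
go((.5592,.2105,.113),-.103)"
```

```text
t 6.2 grasp [0.5596 0.2192 0.1165] yaw -0.079 shift [-0.0087  0.0003  0.0034] turn 0.024 q7 -0.19 F [-9.6 13.5  0.5] w 0.0125 tilt [-0.015   0.0126]
```

```bash
python3 -c "
from h import *
p,d=snap('scene','s2');q,_=snap('top','t2')
cv2.imwrite('pics/c4.png',np.hstack([cv2.resize(p[110:250,290:430],(400,400),interpolation=2),cv2.resize(q[180:300,220:340],(400,400),interpolation=2)]))"
```

```text
(no output)
```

View pics/c4.png

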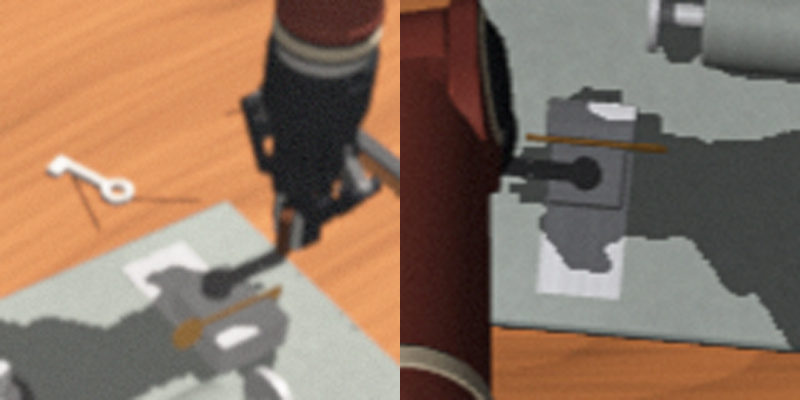

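To row units: 0.006 m is 0.008, 0.004 m is 0.0053.

>>> {"fn": "run_rows", "kwargs": {
  "steps": [
    {"trans":[0.0053,0.004,0],"finger_gap":0.005},
    {"trans":[0.0053,0.008,0],"finger_gap":0.005},
    {"trans":[0.0053,0.008,0],"finger_gap":0.005}
  ]
}}

```text
t: 6.68
position: [0.5619, 0.2191, 0.17]
tool_rot: [0.735, 0.678, -0.008, -0.013]
ft_force: [-20.0, 8.5, 7.4]
grip_width: 0.0125
grip_force: 40.7
```

```bash
python3 -c "
from h import *
go((.5592,.2105,.113),-.103)"
```

```text
t 6.67 grasp [0.5603 0.2195 0.116 ] yaw -0.081 shift [-0.0091 -0.0003  0.0029] turn 0.022 q7 -0.2 F [-20.    8.5   7.4] w 0.0125 tilt [-0.0287  0.0077]
```

The lever is at its stop: 20 N moved it less than 1 mm. I'll ease off, open, lift and verify.

To row units: -0.17 m is -0.2267, -0.11 m is -0.1467, -0.54 rad is -0.0859.

>>> {"fn": "run_rows", "kwargs": {
  "steps": [
    {"trans":[0.0067,-0.0067,0],"finger_gap":0.005},
    {"trans":[0.0067,-0.008,0],"finger_gap":0.05},
    {"trans":[0.0067,-0.008,0],"finger_gap":0.05},
    {"trans":[0.0067,-0.008,-0.0667],"finger_gap":0.05},
    {"trans":[0.0067,-0.008,-0.1333],"finger_gap":0.05},
    {"trans":[-0.0667,-0.008,-0.1333],"yaw":-0.0286,"finger_gap":0.05},
    {"trans":[-0.1467,-0.008,-0.1333],"yaw":-0.0573,"finger_gap":0.05},
    {"trans":[-0.2267,-0.008,-0.1333],"yaw":-0.0859,"finger_gap":0.05}
  ]
}}

```text
t: 7.68
position: [0.5537, 0.0408, 0.2729]
tool_rot: [0.527, 0.85, 0.001, 0.002]
ft_force: [0.5, -0.7, 0.4]
grip_width: 0.0497
grip_force: 0.0
```

Run:
```python
from h import *
for nm in("scene","top"):
    p,d=snap(nm,nm[0]+'3'); w=cloud(nm,d)
    k=(w[...,2]>.104)&(w[...,2]<.132)&(np.hypot(w[...,0]-.557,w[...,1]-.212)<.03); q=w[k]
    print(nm,"post",q.mean(0).round(4),len(q))
    k=(w[...,2]>.085)&(w[...,2]<.1)&(np.hypot(w[...,0]-.553,w[...,1]-.17)<.05); q=w[k]
    print("lever",cv2.minAreaRect(q[:,:2].astype(np.float32)),len(q))
    k=(w[...,2]>.076)&(w[...,2]<.084)&(np.hypot(w[...,0]-.553,w[...,1]-.15)<.05); q=w[k]
    print("jaw",cv2.minAreaRect(q[:,:2].astype(np.float32)),len(q))
go((.5034,-.2665,.2),2.05); go((.5034,-.2665,.05),2.05)
```

```text
scene post [0.5612 0.2069 0.1168] 67
lever ((0.5584924817085266, 0.17593947052955627), (0.07602698355913162, 0.022643007338047028), 78.75685119628906) 202
jaw ((0.5672137141227722, 0.15185855329036713), (0.07776343077421188, 0.07684076577425003), 57.159732818603516) 501
top post [0.5591 0.209  0.1206] 40
lever ((0.5663632154464722, 0.16467198729515076), (0.0794873833656311, 0.052609704434871674), 71.42510223388672) 184
jaw ((0.5687196850776672, 0.15366262197494507), (0.07657063007354736, 0.07352487742900848), 67.04676055908203) 494
t 7.78 grasp [0.5533 0.031  0.2194] yaw 0.439 shift [-0.2479 -0.1717  0.0214] turn 1.531 q7 0.48 F [-0.2 -0.2 -0.2] w 0.0497 tilt [ 0.0029 -0.0072]
t 7.78 grasp [0.5533 0.031  0.2194] yaw 0.439 shift [-0.2467 -0.1716  0.1714] turn 1.531 q7 0.48 F [-0.2 -0.2 -0.2] w 0.0497 tilt [ 0.0029 -0.0072]
```

The jaw is home and the lever is locked: the post is at (0.559, 0.209), where I expected it. Now for the knob.

To row units: -0.247 m is -0.3293, -0.13 m is -0.1733, 1.49 rad is 0.2371.

>>> {"fn": "run_rows", "kwargs": {
  "steps": [
    {"trans":[-0.0533,-0.04,0],"yaw":0.0286,"finger_gap":0.05},
    {"trans":[-0.1067,-0.08,0],"yaw":0.0589,"finger_gap":0.05},
    {"trans":[-0.1733,-0.12,0],"yaw":0.0891,"finger_gap":0.05},
    {"trans":[-0.2267,-0.16,0],"yaw":0.1194,"finger_gap":0.05},
    {"trans":[-0.28,-0.1933,0],"yaw":0.1496,"finger_gap":0.05},
    {"trans":[-0.3293,-0.228,0.0267],"yaw":0.1783,"finger_gap":0.05},
    {"trans":[-0.3293,-0.228,0.0667],"yaw":0.2085,"finger_gap":0.05},
    {"trans":[-0.3293,-0.228,0.1067],"yaw":0.2371,"finger_gap":0.05}
  ]
}}

```text
t: 8.78
position: [0.5082, -0.2556, 0.1919]
tool_rot: [0.966, 0.26, 0.001, 0.002]
ft_force: [1.0, 0.7, -0.9]
grip_width: 0.0501
grip_force: 0.0
```

Run:
```python
from h import *
D=[]
for nm in("top","scene"):
    d=np.median(np.stack([vision.snapshot(nm)[1] for _ in range(3)]),0); w=cloud(nm,d)
    k=(w[...,2]>.045)&(w[...,2]<.056)&(np.hypot(w[...,0]-.505,w[...,1]+.266)<.035); q=w[k]
    print(nm,len(q),cv2.minAreaRect(q[:,:2].astype(np.float32)) if len(q)>5 else 0)
go((.5034,-.2665,.05),-1.0865)
```

```text
top 3 0
scene 165 ((0.5060248374938965, -0.2643202543258667), (0.04403366893529892, 0.01543770357966423), 30.64962387084961)
t 9.07 grasp [ 0.5087 -0.2547  0.1396] yaw -1.034 shift [-0.0107  0.0072  0.0896] turn 0.053 q7 -0.12 F [-0.5 -0.4  0.6] w 0.05 tilt [ 0.0029 -0.002 ]
```

To row units: 0.089 m is 0.1187, 0.07 m is 0.0933, 0.035 rad is 0.0056.

>>> {"fn": "run_rows", "kwargs": {
  "steps": [
    {"trans":[-0.0147,0.0093,0.0533],"yaw":0.0056,"finger_gap":0.05},
    {"trans":[-0.0147,0.0093,0.0933],"yaw":0.0056,"finger_gap":0.05},
    {"trans":[-0.0147,0.0093,0.1187],"yaw":0.0056,"finger_gap":0.05},
    {"trans":[-0.0147,0.0093,0.1187],"yaw":0.0056,"finger_gap":0.05},
    {"trans":[-0.0147,0.0093,0.1187],"yaw":0.0056,"finger_gap":0.005},
    {"trans":[-0.0147,0.0093,0.1187],"yaw":0.0056,"finger_gap":0.005},
    {"trans":[-0.0147,0.0093,0.1187],"yaw":0.0056,"finger_gap":0.005},
    {"trans":[-0.0147,0.0093,0.1187],"yaw":0.0056,"finger_gap":0.005}
  ],
  "grip_n": 60
}}

```text
t: 10.07
position: [0.5025, -0.2659, 0.1043]
tool_rot: [0.969, 0.248, 0.001, 0.001]
ft_force: [-0.4, 0.9, 5.1]
grip_width: 0.0126
grip_force: 60.0
```

Run:
```python
from h import *
go((.5034,-.2665,.05),-1.065)
print(readout.observe()["grip_force"])
```

```text
t 10.07 grasp [ 0.5026 -0.2659  0.0503] yaw -1.07 shift [0.0004 0.0009 0.0003] turn -0.005 q7 -0.04 F [-0.4  0.9  5.1] w 0.0126 tilt [ 0.0024 -0.0012]
59.95069742202759
```

Careful with the scale: shifts go in shares of 750 mm and turns go in shares of 360 degrees. That gives: -0.15 m is -0.2, -0.1 m is -0.1333.

>>> {"fn": "run_rows", "kwargs": {
  "steps": [
    {"trans":[0,0,-0.0667],"finger_gap":0.005},
    {"trans":[0,0,-0.1333],"finger_gap":0.005},
    {"trans":[0,0,-0.2],"finger_gap":0.005},
    {"trans":[0,0,-0.2],"finger_gap":0.005}
  ]
}}

```text
t: 10.58
position: [0.503, -0.2668, 0.257]
tool_rot: [0.969, 0.248, 0.003, 0.003]
ft_force: [0.4, 0.0, -2.1]
grip_width: 0.0127
grip_force: 59.1
```

Run:
```python
from h import *
p,d=snap('scene','s4'); s=readout.observe(); 
u,v=proj('scene',s["position"]-[0,0,.08])[0].astype(int); print(u,v)
cv2.imwrite('pics/c5.png',cv2.resize(p[max(0,v-60):v+60,max(0,u-60):u+60],(480,480),interpolation=2))
go((.5305,-.0287,.2),-1.379)
```

```text
165 260
t 10.62 grasp [ 0.5023 -0.2656  0.2004] yaw -1.07 shift [ 0.1385 -0.1943  0.0003] turn 0.309 q7 -0.18 F [ 0.1  0.9 -1.4] w 0.0125 tilt [ 0.0031 -0.0012]
```

View pics/c5.png

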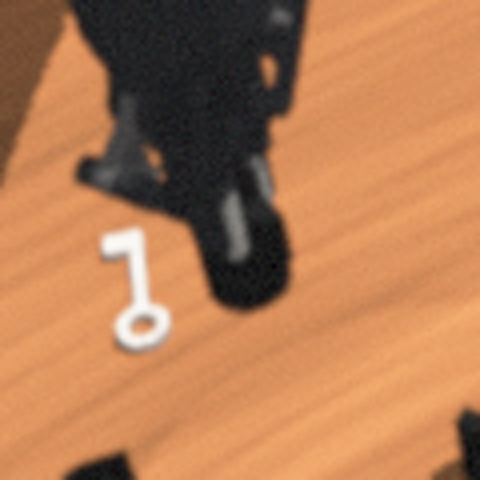

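The knob is held upright in the gripper, at about (240,270) in the crop, and the key on the bench beside it is untouched. I'll carry it over to the spindle.

To row units: -0.194 m is -0.2587, -0.16 m is -0.2133, 0.309 rad is 0.0492.

>>> {"fn": "run_rows", "kwargs": {
  "steps": [
    {"trans":[0.04,-0.0533,0],"yaw":0.0111,"finger_gap":0.005},
    {"trans":[0.08,-0.1067,0],"yaw":0.0223,"finger_gap":0.005},
    {"trans":[0.1133,-0.16,0],"yaw":0.0334,"finger_gap":0.005},
    {"trans":[0.1533,-0.2133,0],"yaw":0.0446,"finger_gap":0.005},
    {"trans":[0.184,-0.2587,0],"yaw":0.0492,"finger_gap":0.005},
    {"trans":[0.184,-0.2587,0],"yaw":0.0492,"finger_gap":0.005},
    {"trans":[0.184,-0.2587,0],"yaw":0.0492,"finger_gap":0.005}
  ]
}}

```text
t: 11.5
position: [0.5289, -0.0292, 0.2517]
tool_rot: [0.995, 0.095, -0.001, 0.0]
ft_force: [-0.3, 0.5, -0.1]
grip_width: 0.0123
grip_force: 59.1
```

Run:
```python
from h import *
go((.5305,-.0287,.148),-1.379)
for nm in("scene","top"):
    d=np.median(np.stack([vision.snapshot(nm)[1] for _ in range(3)]),0); w=cloud(nm,d)
    k=(w[...,2]>.148)&(w[...,2]<.172)&(np.hypot(w[...,0]-.53,w[...,1]+.029)<.03); q=w[k]
    if len(q)>5: print(nm,len(q),cv2.minEnclosingCircle(q[:,:2].astype(np.float32)),q.min(0),q.max(0))
    if nm=="scene" and len(q)>9:
        from scipy.optimize import least_squares
        r=least_squares(lambda c:np.hypot(q[:,0]-c[0],q[:,1]-c[1])-.018,[.53,-.029],loss="soft_l1",f_scale=.001); print(r.x,r.cost)
```

```text
t 11.5 grasp [ 0.5288 -0.0292  0.1977] yaw -1.38 shift [ 0.0019 -0.0002  0.0497] turn -0.001 q7 -0.83 F [-0.3  0.5 -0.1] w 0.0123 tilt [-0.0028 -0.0009]
scene 178 ((0.5308873653411865, -0.03347853198647499), 0.01715819723904133) [ 0.51871807 -0.04916308  0.148223  ] [ 0.54659669 -0.02057032  0.17199784]
[ 0.52749463 -0.02994648] 7.746591046741571e-05
```

To row units: 0.048 m is 0.064, 0.003 m is 0.004.

>>> {"fn": "run_rows", "kwargs": {
  "steps": [
    {"trans":[0.004,-0.0005,0.04],"finger_gap":0.005},
    {"trans":[0.004,-0.0005,0.064],"finger_gap":0.005},
    {"trans":[0.004,-0.0005,0.064],"finger_gap":0.005},
    {"trans":[0.004,-0.0005,0.064],"finger_gap":0.005}
  ]
}}

```text
t: 12.3
position: [0.5331, -0.0286, 0.2057]
tool_rot: [0.995, 0.095, 0.001, 0.0]
ft_force: [0.0, -0.0, -1.1]
grip_width: 0.0127
grip_force: 59.0
```

```bash
python3 -c "
from h import *
go((.5315,-.0285,.1265),-1.379)"
```

```text
t 12.3 grasp [ 0.5331 -0.0286  0.1517] yaw -1.38 shift [-0.0016 -0.0004  0.0252] turn -0.001 q7 -0.77 F [ 0.  -0.  -1.1] w 0.0127 tilt [ 0.0013 -0.0005]
```

>>> {"fn": "run_rows", "kwargs": {
  "steps": [
    {"trans":[0,0,0.004],"finger_gap":0.005},
    {"trans":[0,0,0.008],"finger_gap":0.005},
    {"trans":[0,0,0.0107],"finger_gap":0.005}
  ]
}}

```text
t: 12.68
position: [0.533, -0.028, 0.1976]
tool_rot: [0.995, 0.096, 0.001, -0.0]
ft_force: [-0.1, 0.2, 5.5]
grip_width: 0.0132
grip_force: 59.8
```

```bash
python3 -c "
from h import *
go((.5315,-.0285,.1265),-1.379)"
```

```text
t 12.68 grasp [ 0.533  -0.028   0.1436] yaw -1.379 shift [-0.0016  0.0002  0.0171] turn -0.0 q7 -0.76 F [-0.1  0.2  5.5] w 0.0132 tilt [0.0011 0.0003]
```

To row units: 0.003 m is 0.004, 0.002 m is 0.0027.

>>> {"fn": "run_rows", "kwargs": {
  "steps": [
    {"trans":[-0.0011,0,0.0013],"finger_gap":0.005},
    {"trans":[-0.0021,0,0.0027],"finger_gap":0.005},
    {"trans":[-0.0021,0,0.004],"finger_gap":0.005},
    {"trans":[-0.0021,0,0.004],"finger_gap":0.005}
  ]
}}

```text
t: 13.18
position: [0.5307, -0.0281, 0.1933]
tool_rot: [0.995, 0.096, -0.001, 0.0]
ft_force: [0.9, -0.3, -0.5]
grip_width: 0.0127
grip_force: 59.0
```

```bash
python3 -c "
from h import *
go((.5315,-.0285,.1265),-1.379)"
```

```text
t 13.18 grasp [ 0.5307 -0.0281  0.1393] yaw -1.379 shift [0.0008 0.0005 0.0128] turn -0.0 q7 -0.76 F [ 0.9 -0.3 -0.5] w 0.0127 tilt [-0.0012 -0.0002]
```

Force fell to zero while the knob went down 4 mm, so the bore is on the spindle. Continuing down.

To row units: 0.009 m is 0.012, 0.006 m is 0.008.

>>> {"fn": "run_rows", "kwargs": {
  "steps": [
    {"trans":[0,0,0.004],"finger_gap":0.005},
    {"trans":[0,0,0.008],"finger_gap":0.005},
    {"trans":[0,0,0.012],"finger_gap":0.005},
    {"trans":[0,0,0.012],"finger_gap":0.005}
  ]
}}

```text
t: 13.68
position: [0.5309, -0.0282, 0.1846]
tool_rot: [0.995, 0.096, -0.0, -0.0]
ft_force: [1.1, 0.3, -0.5]
grip_width: 0.0129
grip_force: 59.0
```

```bash
python3 -c "
from h import *
go((.5315,-.0285,.1265),-1.379)"
```

```text
t 13.68 grasp [ 0.5309 -0.0282  0.1306] yaw -1.379 shift [0.0005 0.0004 0.0041] turn -0.0 q7 -0.75 F [ 1.1  0.3 -0.5] w 0.0129 tilt [-0.0007 -0.    ]
```

>>> {"fn": "run_rows", "kwargs": {
  "steps": [
    {"trans":[0,0,0.004],"finger_gap":0.005},
    {"trans":[0,0,0.008],"finger_gap":0.005},
    {"trans":[0,0,0.008],"finger_gap":0.005}
  ]
}}

```text
t: 14.05
position: [0.5311, -0.0283, 0.1793]
tool_rot: [0.995, 0.095, 0.0, -0.0]
ft_force: [-2.3, 1.6, 5.4]
grip_width: 0.0123
grip_force: 59.7
```

```bash
python3 -c "
from h import *
go((.5315,-.0285,.1265),-1.379)"
```

```text
t 14.05 grasp [ 0.5311 -0.0283  0.1253] yaw -1.38 shift [ 0.0004  0.0003 -0.0012] turn -0.001 q7 -0.74 F [-2.3  1.6  5.4] w 0.0123 tilt [0.0001 0.0004]
```

To row units: 0.008 m is 0.0107, 0.006 m is 0.008.

>>> {"fn": "run_rows", "kwargs": {
  "steps": [
    {"trans":[0,0,0.004],"finger_gap":0.005},
    {"trans":[0,0,0.008],"finger_gap":0.005},
    {"trans":[0,0,0.0107],"finger_gap":0.005},
    {"trans":[0,0,0.0107],"finger_gap":0.005}
  ],
  "grip_n": 100
}}

```text
t: 14.55
position: [0.5311, -0.0284, 0.1718]
tool_rot: [0.995, 0.095, 0.0, -0.0]
ft_force: [-2.3, 0.9, 7.7]
grip_width: 0.0117
grip_force: 101.6
```

```bash
python3 -c "
from h import *
go((.5305,-.0287,.1173),-1.379)"
```

```text
t 14.55 grasp [ 0.5311 -0.0283  0.1178] yaw -1.38 shift [-0.0007  0.0003  0.0005] turn -0.001 q7 -0.73 F [-2.3  0.9  7.7] w 0.0117 tilt [0.0004 0.0008]
```

>>> {"fn": "run_rows", "kwargs": {
  "steps": [
    {"trans":[0,0,0.0027],"finger_gap":0.005},
    {"trans":[0,0,0.0053],"finger_gap":0.005},
    {"trans":[0,0,0.0053],"finger_gap":0.005}
  ]
}}

```text
t: 14.92
position: [0.5312, -0.0287, 0.1711]
tool_rot: [0.995, 0.095, 0.001, -0.002]
ft_force: [-8.8, 3.8, 30.6]
grip_width: 0.0117
grip_force: 105.3
```

```bash
python3 -c "
from h import *
go((.5305,-.0287,.1173),-1.379)"
```

```text
t 14.93 grasp [ 0.5313 -0.0285  0.1171] yaw -1.38 shift [-0.0008  0.0001 -0.0002] turn -0.001 q7 -0.73 F [-8.8  3.8 30.6] w 0.0117 tilt [0.0019 0.0038]
```

To row units: -0.001 m is -0.0013.

>>> {"fn": "run_rows", "kwargs": {
  "steps": [
    {"trans":[0,0,-0.0013],"finger_gap":0.005},
    {"trans":[0,0,-0.0013],"finger_gap":0.005},
    {"trans":[0,0,-0.0013],"finger_gap":0.005}
  ]
}}

```text
t: 15.3
position: [0.5311, -0.0286, 0.1712]
tool_rot: [0.995, 0.095, 0.001, -0.001]
ft_force: [-5.6, 2.9, 23.2]
grip_width: 0.012
grip_force: 103.9
```

Run:
```python
from h import *
go((.5305,-.0287,.1173),-1.379)
p,d=snap('scene','s5'); w=cloud('scene',d)
k=(w[...,2]>.1)&(w[...,2]<.132)&(np.hypot(w[...,0]-.56,w[...,1]-.208)<.03); print("post",w[k].mean(0))
cv2.imwrite('pics/c6.png',cv2.resize(p[130:350,120:420],(800,586),interpolation=2))
```

```text
t 15.3 grasp [ 0.5312 -0.0284  0.1172] yaw -1.38 shift [-0.0007  0.0001 -0.0001] turn -0.001 q7 -0.73 F [-5.6  2.9 23.2] w 0.012 tilt [0.0016 0.0028]
post [0.56112605 0.2070673  0.11532462]
```

View pics/c6.png

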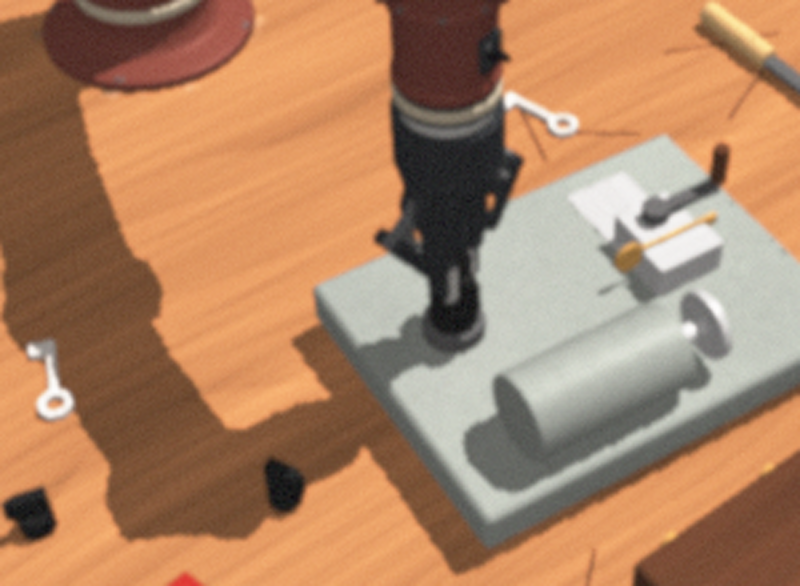

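The knob is pressed almost to the boss at (455,320), the jaw is home with the lever locked at (690,190), and the keys and other knobs haven't moved. Handing in.

```bash
python3 -c "
from plant import ctrl
print(ctrl.job_done())"
```

```text
the job is handed in; nothing more can be done
None
```

I handed the job in at about 15 s of the 48 s allowed: the jaw is home, the lever is locked, and the largest knob is fully on the spindle and still held pressed down at its stop (about 23 N). Nothing else in view on the bench was moved.

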